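# Put the step block away under the cantilever tray

### The arm

A 6-joint arm with a two-finger parallel gripper is mounted at the origin on a cart in front of the work surface, level with it; the furniture and walls round the work are solid. World frame = base frame: x ahead of the robot, y to its left, z up, the work surface at z = 0. Lengths are in mm, angles in degrees, forces in N, time in s.
With the tool pointing down it reaches from about 350 to 850 mm from the base axis. Payload 8.1 kg.
Tool frame: the origin (TCP) lies midway between the tips of the shut fingers; the grasp point (between the pads) lies 19 mm behind it; z points along the fingers, y is the line along which they close (so a half turn about z gives the same grasp; the last joint's range is limited). The gripper opens to 85 mm and grips with 20 to 120 N. Pads are 22 mm wide; open, the fingers measure 114 mm over their backs; the gripper's body (76 mm by 85 mm) begins 54 mm behind the grasp point. The pads swing forward as they close: fully open they stand 13 mm farther back than shut.
Start: joints at [-76.799, 7.471, 85.268, -0, 87.261, -4.893], TCP at [186.366, -570.327, 231.292] pointing down, gripper open.
Joint ranges: [-169.43, 169.43], [-51.17, 129.36], [1.28, 143.12], [-76.62, 256.62], [0, 156.53], [-152.29, 152.29]. Speed limits (degrees/s): [136.94, 136.94, 159.86, 180, 180, 180].

### API

Orientations are given as [roll, pitch, yaw] about the fixed x, y, z axes, in that order (R = Rz(yaw) Ry(pitch) Rx(roll)).
In Python, from bench import sense, snapshot, camera_params, hand_in, masks_of, pinpoint gives the robot as it stands.
- The arm moves only by the tool step_arm, never from a script. Its argument "targets" is a list of rows, each an object with "angular": the turn, a rotation vector about the tool's x, y, z scaled (see below), a list of three; "dp": the shift along the tool's x, y, z scaled (see below), a list of three; "fingers": the closure, from 0 (fully open) to 1 (shut). A call has exactly 8 rows; each row is the pose to reach, as a shift and turn from the pose commanded when the call began, along the tool's axes at that moment, turning the shorter way round; what a row does not reach only later rows make up. The controller multiplies each number of a shift by 0.2 m and each number of a turn by 180 degrees. A row lasts 1/8 s, in which the tool goes at most 62.5 mm and 10.7 degrees, less where a joint would pass 70% of its speed; a pose out of reach is approached as far as the arm can. A call with a number of a shift or a turn outside -1 to 1 is refused whole. A call with a gripper value outside its range is refused whole. The fingers move at their own pace and stop on an object; "newtons" is the grip in N (left out, the last holds). Time passes only in rows, so rows that repeat a pose let the fingers close, or fill a call up. It gives the time, the measured TCP pose, the force, the opening and the grip force at its end, in the units of the state.
- sense(): the state, without advancing time (a new reading comes with each control period).
- snapshot(name): name is "side" or "top"; returns the picture (480x640x3 uint8, blue, green, red); there is no depth.
- camera_params(name): a dict with "vfov" (degrees; the focal length in pixels is half the picture's height over the tangent of half this angle, whatever the lens; pixels are square), "cx", "cy" (the principal point, pixels), "R" (3x3) and "t" (3): a world point X has camera coordinates R X + t. Camera axes: x right, y down, z forward; pixel columns grow to the right and rows downward; lengths in mm; the calibration is good to about 2 mm. A picture is of the moment at which its call begins. camera_params takes no time and is no camera call.
- hand_in(): hands the job in; it is judged then, once.
Trained networks look in the newest picture that a camera, given by its name, has taken for a name from the list of things; names that differ only in an ending like _2 or _b are one class to them, and where a whole thing is asked for, a point or a joint stands for the part that bears it (a point fixed in the world has none). Each returns a list of dicts, best first, with "conf" (0 to 1); they miss things now and then, are a little off and sometimes report something else, mostly with a low value. They report only what shows in the picture. A call takes as long as a camera call.
- masks_of(camera, label): "pixels" (480x640 bool, what is visible of it) and "at" ([column, row] in pixels, amid what is visible of it).
- pinpoint(camera, label): "at" ([column, row] in pixels: a listed point, or the origin of a listed thing).
The state is a dict: "time": time; "joint_pos": joint angles; "qd": joint speeds; "joint_efforts": joint torques, N m; "tool_pos": TCP position; "tcp_rot": TCP orientation; "ft_force": force on the tool from outside, world axes, zero at the start; "wrist_torque": the same for the moment, N m; "finger_gap": finger opening in mm; "grip_force": force on a finger pad.
Only numpy, scipy, OpenCV 4.12 (cv2) and the standard library are available. Lean on these libraries where they do the work, as an engineer would, in place of code of your own. Each camera call takes 0.05 s, during which the arm holds its last target. There are 200 camera calls.

### The job

Swing the tray of the small green cantilever tool box fully up and over to its side so that it stays open, set the black stepped block (the one shaped like a little staircase) down upright on the floor of the compartment underneath without dropping it, then swing the tray back and lower it until it is fully shut over the block.

Things in the scene. Friction and masses are not known exactly. Their poses are not given: they have to be found in the camera images.
- compartment (a point): Centre of the inner floor of the green open tool box fixed in the left drawer, 3 mm above the drawer's floor (z = 0). Box outside 170 (its x axis) x 130 (y) x 60 mm high, walls 3 mm, the mouth open when the tray is open; z up. The grey tray covers the whole mouth when shut and swings over to the box's +y side (the left).
- tray_handle (a point): Centre of the tray's straight steel bar handle: 105 mm long along the box's x, 12 mm thick (y), 14 mm high, posts 50 mm either side; 19 mm free between its underside and the top of the tray's walls. Grasp from above between the posts, fingers closing along the box's y. Shut: 111 mm above the drawer's floor, over the compartment's centre. Tray 170 x 130 mm, stays level, about 0.4 kg.
- tray_arm (a joint): Tray arm angle q in rad: 0 shut, 2.27 open at the stop. The tray moves without turning; handle shift from shut: along the box's +y 95 mm x (cos 0.262 - cos(0.262+q)), up 95 mm x (sin(0.262+q) - sin 0.262); top at q = 1.31, 70 mm up; at the stop 170 mm over, 30 mm up. Past the top it settles on the open stop and stays; before it, it sinks back shut.
- block_center (a point): Centre, half-way up, of the loose black step block: a solid staircase 28 mm wide (its x axis) x 60 mm long (y) x 36 mm high, about 0.3 kg, standing on its flat base on the floor of the right drawer (z = 0), z up. Grasp from above across the 28 mm (fingers closing along its x). The steps climb along its y. A V-block and a bushing stand in the same row.

How it is judged (in metres and radians):
On the way, in this order (a step that is already met when the one before it is completed fails the run):
1. the tray is swung up and over, open (value of joint tray_arm above 1.9 rad), for 0.2 s.
2. with the tray open, the step block stands released on the compartment's floor (value of joint tray_arm above 1.7 rad and x of block_center in the frame of compartment between -0.075 and 0.075 m and y of block_center in the frame of compartment between -0.055 and 0.055 m and z of block_center in the frame of compartment below 0.026 m and angle between block_center's own z axis and vertical below 0.17 rad and contact force between the fingers and step_block below 0.1 N), for 0.2 s.
At the end, for the whole second after the job is handed in: The tray is shut (arm angle under 0.06 rad) and the step block stands upright (within 10 degrees) and at rest on the floor inside the tool box's compartment, its centre within 75 mm (along the box) and 55 mm (across it) of the compartment's centre and less than 26 mm above its floor (value of joint tray_arm below 0.06 rad and x of block_center in the frame of compartment between -0.075 and 0.075 m and y of block_center in the frame of compartment between -0.055 and 0.055 m and z of block_center in the frame of compartment between 0.01 and 0.026 m and angle between block_center's own z axis and vertical below 0.17 rad and linear speed of step_block below 0.02 m/s); the robot touches nothing.
It fails at once if the step block is dropped (it falls freely, faster than 0.7 m/s, about 25 mm) (linear speed of step_block above 0.7 m/s and contact force between anything else and step_block below 0.01 N).
It also fails if it takes over 69 s, if anything falls off the work surface, if the arm or the gripper's body presses on something with over 40 N, if the wrist force passes 120 N, or if a joint passes its speed limit or range.

## Working session

There is one attempt and no reset: what is moved stays moved. The work goes in short steps, Python scripts to look and compute and a tool call to move; the robot and the scene stay as the last step left them, time stands still between calls to the robot, and variables do not carry over. Pictures are saved under pics/ and viewed, at most 10 in all, crops included, and the job is handed in when it is done.

Besides the shell and the picture viewer there is one more tool, called after "Emit:" as name(argument=value, ...) on one line, values as JSON. step_arm: Moves the arm, as the interface text tells. Its arguments: {"type":"object","properties":{"targets":{"type":"array","items":{"type":"object","properties":{"angular":{"type":"array","items":{"type":"number","minimum":-1,"maximum":1}},"dp":{"type":"array","items":{"type":"number","minimum":-1,"maximum":1}},"fingers":{"type":"number"}}}},"newtons":{"type":"number"}},"required":["targets"]}

```bash
mkdir -p pics
cat > h.py <<'E'
import numpy as np, cv2
from bench import *
from scipy.spatial.transform import Rotation as Ro
def ray(cam,px):
    p=camera_params(cam); R=np.array(p["R"]);t=np.array(p["t"]); f=240/np.tan(np.radians(p["vfov"]/2))
    d=R.T@np.array([(px[0]-p["cx"])/f,(px[1]-p["cy"])/f,1.]); return -R.T@t,d/np.linalg.norm(d)
def onz(cam,px,z):
    o,d=ray(cam,px); return o+d*(z-o[2])/d[2]
def tri(pa,pb):
    A=np.zeros((3,3));b=np.zeros(3)
    for o,d in (pa,pb):
        P=np.eye(3)-np.outer(d,d);A+=P;b+=P@o
    x=np.linalg.solve(A,b); return x,[np.linalg.norm((np.eye(3)-np.outer(d,d))@(x-o)) for o,d in (pa,pb)]
def proj(cam,X):
    p=camera_params(cam); f=240/np.tan(np.radians(p["vfov"]/2)); c=np.array(p["R"])@X+np.array(p["t"]); return np.array([p["cx"],p["cy"]])+f*c[:2]/c[2]
E
python3 - <<'E'
from h import *
np.set_printoptions(precision=1,suppress=True)
for c in("top","side"):
    cv2.imwrite(f"pics/{c}0.png",snapshot(c))
    p=camera_params(c); print(c,p["vfov"],p["cx"],p["cy"],-np.array(p["R"]).T@np.array(p["t"]),"\n",np.array(p["R"]), [k for k in p])
    for l in("compartment","tray_handle","block_center"):
        print(l,[(np.round(r["at"],1),round(r["conf"],2)) for r in pinpoint(c,l)])
for l in("compartment","tray_handle","block_center"):
    pass
s=sense();print(s)
E
```

```text
top 54.798597247732424 308.569881970856 239.65022246880815 [390.4 -29.3 951.2] 
 [[-0.  -1.   0. ]
 [-1.  -0.  -0.1]
 [ 0.1 -0.  -1. ]] ['vfov', 'cx', 'cy', 'R', 't']
compartment []
tray_handle [(array([171.2, 214. ]), 0.91)]
block_center [(array([324.5, 262.2]), 0.7)]
side 54.16852889434581 315.1579898922094 236.10425612322211 [213.2 601.8 565.9] 
 [[-0.9 -0.3 -0. ]
 [-0.2  0.5 -0.8]
 [ 0.3 -0.8 -0.6]] ['vfov', 'cx', 'cy', 'R', 't']
compartment []
tray_handle [(array([216.1, 304.8]), 0.86)]
block_center [(array([327.7, 258.5]), 0.39)]
{'time': 0.4, 'joint_pos': array([-76.8,   7.5,  85.3,  -0. ,  87.3,  -4.9]), 'qd': array([-0.1, -0.1, -0.2,  0.1,  0. ,  0.1]), 'joint_efforts': array([ -0. , -56.9, -50. ,  -0. ,   0. ,  -0. ]), 'tool_pos': array([ 186.3, -570.3,  231.2]), 'tcp_rot': array([-180. ,    0. ,   18.1]), 'ft_force': array([-0.4, -0.4, -0.2]), 'wrist_torque': array([ 0., -0.,  0.]), 'grip_force': 0.0, 'finger_gap': 85.29295966979146}
```

View pics/top0.png

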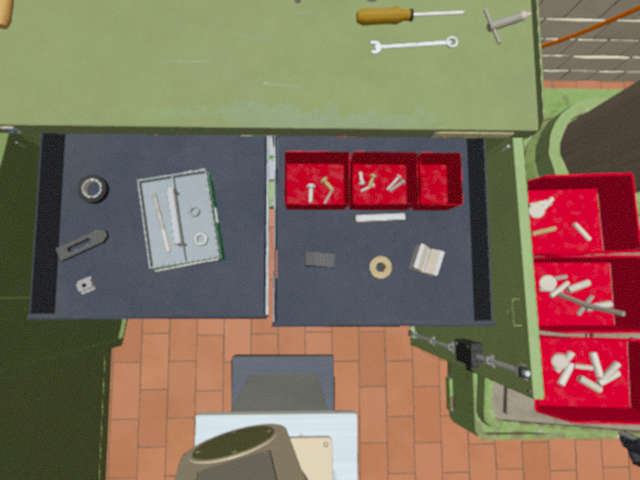

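View pics/side0.png

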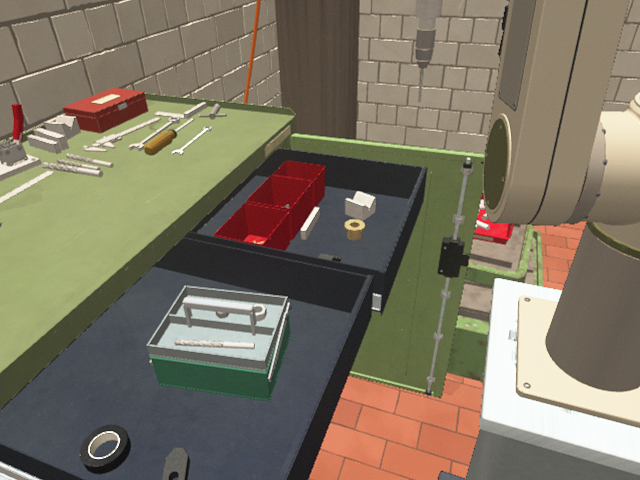

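The top view shows the shut tool box at about (180,220), with its handle running near-vertically in the image (175,214). The black block is at (320,259), with the bushing at (380,267) and the V-block at (428,260). In the side view the drawer divider hides most of the block (330,259).

Run:
```python
from h import *
np.set_printoptions(precision=1,suppress=True)
T=ray("top",(171.2,214)),ray("side",(216.1,304.8)); print("handle tri",tri(*T))
print("block tri",tri(ray("top",(324.5,262.2)),ray("side",(327.7,258.5))))
out=cv2.imread("pics/top0.png")
for l in("tray_handle","block_center","compartment"):
  for c in("top","side"):
    for r in masks_of(c,l)[:2]:
        m=r["pixels"].astype(np.uint8); n=cv2.findNonZero(m)
        if n is None: continue
        rc=cv2.minAreaRect(n); print(l,c,round(r["conf"],2),r["at"],len(n),rc)
        print("   box",cv2.boxPoints(rc).tolist())
        if l=="block_center" and c=="top":
            b=cv2.boxPoints(rc)
            for z in(0,18,36): print(z,[onz(c,p,z)[:2] for p in b], onz(c,rc[0],z))
        if l=="tray_handle" and c=="top":
            b=cv2.boxPoints(rc); print([onz(c,p,85)[:2] for p in b])
a=cv2.resize(out[150:290,120:260],(560,560),interpolation=cv2.INTER_CUBIC)
b=cv2.resize(out[240:280,295:345],None,fx=4.8,fy=4.8,interpolation=cv2.INTER_CUBIC)
o=np.zeros((560,800,3),np.uint8);o[:,:560]=a;o[:b.shape[0],560:560+b.shape[1]]=b
cv2.imwrite("pics/crop0.png",o)
```

```text
handle tri (array([529.7, 188. , 114.6]), [np.float64(0.47235148431077867), np.float64(0.47235148431076807)])
block tri (array([454.7, -95.1,  13.4]), [np.float64(6.600554848414961), np.float64(6.60055484841499)])
tray_handle top 0.63 [178.2, 218.5] 6565 ((178.35260009765625, 218.29193115234375), (91.76651763916016, 73.5956802368164), 81.25383758544922)
   box [[135.0057830810547, 178.53759765625], [207.7456512451172, 167.34683227539062], [221.6994171142578, 258.0462646484375], [148.9595489501953, 269.2370300292969]]
[array([601.4, 265. ]), array([624.2, 129.5]), array([451.6,  99.8]), array([430.7, 232.9])]
tray_handle side 0.98 [220.7, 329.2] 8897 ((217.83779907226562, 326.710205078125), (133.8445281982422, 78.18753814697266), 7.633331298828125)
   box [[146.31561279296875, 356.56805419921875], [156.70150756835938, 279.0733642578125], [289.3599853515625, 296.85235595703125], [278.9740905761719, 374.3470458984375]]
block_center top 0.62 [320.4, 259.2] 389 ((318.5, 259.0), (14.0, 27.0), 90.0)
   box [[305.0, 252.0], [332.0, 252.0], [332.0, 266.0], [305.0, 266.0]]
0 [array([470.3, -58
[... 266 characters left out ...]
6]), array([ 439.5, -110.4]), array([439.5, -56.9])] [453.4 -83.6  36. ]
compartment top 0.76 [180.3, 219.8] 7096 ((180.09432983398438, 219.48477172851562), (95.3165283203125, 76.90926361083984), 80.83765411376953)
   box [[134.54159545898438, 178.55780029296875], [210.46957397460938, 166.31134033203125], [225.64706420898438, 260.4117431640625], [149.71908569335938, 272.658203125]]
compartment side 0.59 [224.0, 342.8] 12898 ((218.5081329345703, 340.44232177734375), (140.61737060546875, 106.92789459228516), 8.035711288452148)
   box [[141.4160614013672, 383.5528564453125], [156.36354064941406, 277.67486572265625], [295.6002197265625, 297.331787109375], [280.6527099609375, 403.20977783203125]]
```

View pics/crop0.png

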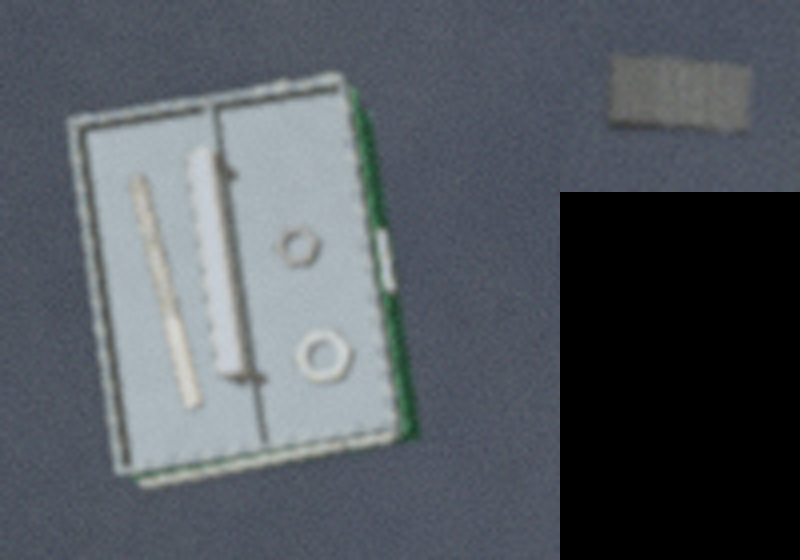

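```bash
cat >> h.py <<'E'
def rel(target,yaw,start=None,syaw=None):
    """dp/angular numbers for a world target (tool down, given yaw) from the present pose"""
    s=sense(); p=np.array(s["tool_pos"]) if start is None else np.array(start); r=np.array(s["tcp_rot"]) if syaw is None else np.array([180,0,syaw])
    R=Ro.from_euler("xyz",r,degrees=True); G=Ro.from_euler("xyz",[180,0,yaw],degrees=True)
    return np.round(R.inv().apply(np.array(target)-p)/200,3),np.round((R.inv()*G).as_rotvec(degrees=True)/180,4)
E
python3 - <<'E'
from h import *
np.set_printoptions(precision=1,suppress=True)
q=lambda x,y:(120+x/4,150+y/4)
yaw=lambda a,b:np.degrees(np.arctan2(*(a-b)[1::-1]))
w=lambda x,y,z:onz("top",q(x,y),z)
a,b=w(204,147,118),w(230,378,118); print("bar",a,b,(a+b)/2,yaw(a,b),np.linalg.norm(a-b))
for p,r in(((70,118),(118,475)),((345,78),(400,435))): a,b=w(*p,85),w(*r,85);print("edge",a,b,yaw(a,b),np.linalg.norm(a-b))
qb=lambda x,y:(295+(x-560)/4.8,240+y/4.8)
c=[onz("top",qb(*p),18) for p in((612,55),(752,65),(750,132),(610,122))]
print("block",c,np.mean(c,0),yaw(c[0],c[3]),"long",yaw(c[0],c[1])-90,np.linalg.norm(c[0]-c[1]))
for px in((276,259),(266,259),(270,150),(172,318),(172,132)): print(px,onz("top",px,80),onz("top",px,0))
print("side divider top",[onz("side",p,100) for p in((370,277),(187,236))])
print(rel([530,188,230],8.3))
E
```

```text
bar [578.7 188.8 118. ] [473.4 174.  118. ] [526.1 181.4 118. ] 7.9932699282589565 106.29830998997444
edge [599.6 260.3  85. ] [431.6 231.9  85. ] 9.589809757026964 170.4066203663122
edge [620.  132.2  85. ] [450.3 102.9  85. ] 9.781900486310265 172.27202057147875
block [array([469.9, -59.1,  18. ]), array([ 465.7, -118.2,   18. ]), array([ 437.5, -117.2,   18. ]), array([441.6, -58.2,  18. ])] [453.7 -88.2  18. ] -1.7483505533138595 long -3.9942395165237485 59.290753148334645
(276, 259) [450.3  -1.   80. ] [455.8   1.6   0. ]
(266, 259) [450.2  17.8  80. ] [455.7  22.1   0. ]
(270, 150) [660.9  11.9  80. ] [685.8  15.7   0. ]
(172, 318) [341.3 189.3  80. ] [336.8 209.3   0. ]
(172, 132) [694.5 200.1  80. ] [722.5 221.2   0. ]
side divider top [array([343.7,  40.1, 100. ]), array([683.9,  32.3, 100. ])]
(array([ 2.8, -3.1,  0. ]), array([0. , 0. , 0.1]))
```

Emit:
step_arm(targets=[{"dp":[0.12,-0.12,0],"fingers":0},{"dp":[0.25,-0.25,0],"fingers":0},{"dp":[0.4,-0.4,0],"fingers":0},{"dp":[0.55,-0.55,0],"fingers":0},{"dp":[0.7,-0.7,0],"fingers":0},{"dp":[0.85,-0.85,0],"fingers":0},{"dp":[0.95,-1,0],"fingers":0},{"dp":[0.95,-1,0],"fingers":0}], newtons=60)

```text
validation failed for argument at $.ta...
```

Emit:
step_arm(targets=[{"dp":[0.12,-0.12,0],"fingers":0},{"dp":[0.25,-0.25,0],"fingers":0},{"dp":[0.4,-0.4,0],"fingers":0},{"dp":[0.55,-0.55,0],"fingers":0},{"dp":[0.7,-0.7,0],"fingers":0},{"dp":[0.85,-0.85,0],"fingers":0},{"dp":[0.95,-1,0],"fingers":0},{"dp":[0.95,-1,0],"fingers":0}])

```text
validation failed for argument at $.ta...
```

Emit:
step_arm(targets=[{"dp":[0.1,-0.12,0],"fingers":0},{"dp":[0.22,-0.25,0],"fingers":0},{"dp":[0.37,-0.4,0],"fingers":0},{"dp":[0.5,-0.55,0],"fingers":0},{"dp":[0.65,-0.7,0],"fingers":0},{"dp":[0.75,-0.85,0],"fingers":0},{"dp":[0.85,-1,0],"fingers":0},{"dp":[0.85,-1,0],"fingers":0}])

```text
validation failed for argument at $.ta...
```

Run:
```python
from h import *
s=sense();print(s["time"],s["tool_pos"],s["tcp_rot"],s["ft_force"])
print(rel([526,181.5,150],9.2))
```

```text
0.7 [ 186.37802425 -570.36200095  231.35078503] [1.79993807e+02 1.54855470e-03 1.80946154e+01] [-0.39554434 -0.4447271   0.24145554]
(array([ 2.782, -3.046,  0.406]), array([0.    , 0.    , 0.0494]))
```

Emit:
step_arm(targets=[{"angular":[0,0,0],"dp":[0.12,-0.12,0],"fingers":0},{"angular":[0,0,0],"dp":[0.25,-0.25,0],"fingers":0},{"angular":[0,0,0],"dp":[0.4,-0.4,0],"fingers":0},{"angular":[0,0,0],"dp":[0.55,-0.55,0],"fingers":0},{"angular":[0,0,0],"dp":[0.7,-0.7,0],"fingers":0},{"angular":[0,0,0],"dp":[0.85,-0.85,0],"fingers":0},{"angular":[0,0,0],"dp":[0.95,-1,0],"fingers":0},{"angular":[0,0,0],"dp":[0.95,-1,0],"fingers":0}], newtons=60)

```text
time: 1.7
tool_pos: [305.6, -319.6, 231.6]
tcp_rot: [180.0, -0.0, 18.3]
ft_force: [1.1, 0.3, 0.1]
finger_gap: 85.4
grip_force: 0.0
```

Emit:
step_arm(targets=[{"angular":[0,0,0],"dp":[0.12,-0.12,0],"fingers":0},{"angular":[0,0,0],"dp":[0.25,-0.25,0],"fingers":0},{"angular":[0,0,0],"dp":[0.4,-0.4,0],"fingers":0},{"angular":[0,0,0],"dp":[0.55,-0.55,0],"fingers":0},{"angular":[0,0,0],"dp":[0.7,-0.7,0],"fingers":0},{"angular":[0,0,0],"dp":[0.85,-0.85,0],"fingers":0},{"angular":[0,0,0],"dp":[0.95,-1,0],"fingers":0},{"angular":[0,0,0],"dp":[0.95,-1,0],"fingers":0}])

```text
time: 2.7
tool_pos: [424.0, -71.0, 231.4]
tcp_rot: [180.0, -0.0, 18.3]
ft_force: [0.0, -1.0, 0.2]
finger_gap: 85.5
grip_force: 0.0
```

Emit:
step_arm(targets=[{"angular":[0,0,0.02],"dp":[0.12,-0.12,0],"fingers":0},{"angular":[0,0,0.05],"dp":[0.25,-0.25,0],"fingers":0},{"angular":[0,0,0.05],"dp":[0.4,-0.4,0],"fingers":0},{"angular":[0,0,0.05],"dp":[0.55,-0.55,0],"fingers":0},{"angular":[0,0,0.05],"dp":[0.68,-0.7,0],"fingers":0},{"angular":[0,0,0.05],"dp":[0.8,-0.85,0],"fingers":0},{"angular":[0,0,0.05],"dp":[0.88,-1,0],"fingers":0},{"angular":[0,0,0.05],"dp":[0.88,-1,0],"fingers":0}])

```text
time: 3.7
tool_pos: [529.3, 173.0, 230.9]
tcp_rot: [180.0, 0.0, 9.2]
ft_force: [0.1, -0.9, -0.0]
finger_gap: 85.6
grip_force: 0.0
```

Run:
```python
from h import *
s=sense();print(s["time"],s["tool_pos"],s["tcp_rot"],s["ft_force"])
print(rel([526,181.5,150],9.2),rel([526,181.5,93],9.2))
cv2.imwrite("pics/top1.png",snapshot("top"));print([(r["at"],r["conf"]) for r in pinpoint("top","tray_handle")])
for c in("side",):
    im=snapshot(c);cv2.imwrite("pics/side1.png",im)
    r=pinpoint(c,"tray_handle")
    print([(x["at"],x["conf"]) for x in r], proj(c,np.array([526,181.5,111])))
```

```text
3.7 [529.25022707 172.97617763 230.89628247] [1.79992690e+02 1.88248372e-02 9.17678822e+00] [ 0.07869422 -0.93863756 -0.04683516]
(array([-0.009, -0.045,  0.404]), array([ 0.    ,  0.0001, -0.0001])) (array([-0.009, -0.045,  0.689]), array([ 0.    ,  0.0001, -0.0001]))
[([175.0, 212.7], 0.96)]
[([216.3, 303.9], 0.65)] [221.32907227 304.34416946]
```

Emit:
step_arm(targets=[{"angular":[0,0,0],"dp":[0,-0.045,0.1],"fingers":0.4},{"angular":[0,0,0],"dp":[0,-0.045,0.25],"fingers":0.4},{"angular":[0,0,0],"dp":[0,-0.045,0.4],"fingers":0.4},{"angular":[0,0,0],"dp":[0,-0.045,0.5],"fingers":0.4},{"angular":[0,0,0],"dp":[0,-0.045,0.58],"fingers":0.4},{"angular":[0,0,0],"dp":[0,-0.045,0.64],"fingers":0.4},{"angular":[0,0,0],"dp":[0,-0.045,0.68],"fingers":0.4},{"angular":[0,0,0],"dp":[0,-0.045,0.68],"fingers":0.4}], newtons=25)

```text
time: 4.9
tool_pos: [527.0, 181.5, 95.0]
tcp_rot: [180.0, 0.0, 9.1]
ft_force: [-0.4, -0.1, 0.0]
finger_gap: 51.4
grip_force: 0.0
```

Run:
```python
from h import *
a=snapshot("top")[160:260,120:240]; b=snapshot("side")[220:380,130:330]
o=np.zeros((600,800,3),np.uint8); A=cv2.resize(a,(360,300)); B=cv2.resize(b,(440,352)); o[:300,:360]=A;o[:352,360:]=B
cv2.imwrite("pics/g1.png",o[:360])
```

```text
(no output)
```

View pics/g1.png

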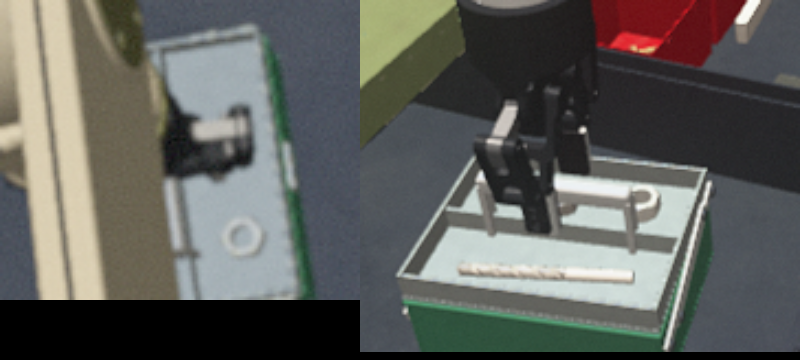

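The fingers straddle the bar between its posts: the near finger is at crop (540,190), and the bar spans 480–640.

Emit:
step_arm(targets=[{"angular":[0,0,0],"dp":[0,0,0.01],"fingers":0.6},{"angular":[0,0,0],"dp":[0,0,0.01],"fingers":0.7},{"angular":[0,0,0],"dp":[0,0,0.01],"fingers":0.8},{"angular":[0,0,0],"dp":[0,0,0.01],"fingers":0.9},{"angular":[0,0,0],"dp":[0,0,0.01],"fingers":1},{"angular":[0,0,0],"dp":[0,0,0.01],"fingers":1},{"angular":[0,0,0],"dp":[0,0,0.01],"fingers":1},{"angular":[0,0,0],"dp":[0,0,0.01],"fingers":1}], newtons=25)

```text
time: 6.0
tool_pos: [526.9, 184.0, 93.7]
tcp_rot: [-179.8, -0.0, 9.2]
ft_force: [-1.3, 11.0, 0.9]
finger_gap: 11.4
grip_force: 27.9
```

Run:
```python
from h import *
s=sense();print(s["time"],s["tool_pos"],s["tcp_rot"],s["ft_force"],s["grip_force"])
for q in np.linspace(0,2.27,13)[1:]:
    print(round(q,2),np.round(95*(np.cos(.262)-np.cos(.262+q))/200,3),np.round(95*(np.sin(.262+q)-np.sin(.262))/200,3))
```

```text
6.0 [526.85196371 183.98266667  93.69313222] [-1.79798903e+02 -4.13585596e-02  9.16348121e+00] [-1.29659503 11.04683583  0.92459955] 27.88511574268341
0.19 0.031 0.084
0.38 0.078 0.161
0.57 0.138 0.227
0.76 0.21 0.281
0.95 0.29 0.321
1.14 0.377 0.345
1.32 0.466 0.352
1.51 0.555 0.342
1.7 0.641 0.316
1.89 0.72 0.274
2.08 0.79 0.217
2.27 0.848 0.149
```

Emit:
step_arm(targets=[{"angular":[0,0,0],"dp":[0,-0.025,-0.045],"fingers":1},{"angular":[0,0,0],"dp":[0,-0.046,-0.089],"fingers":1},{"angular":[0,0,0],"dp":[0,-0.082,-0.15],"fingers":1},{"angular":[0,0,0],"dp":[0,-0.127,-0.205],"fingers":1},{"angular":[0,0,0],"dp":[0,-0.18,-0.252],"fingers":1},{"angular":[0,0,0],"dp":[0,-0.24,-0.292],"fingers":1},{"angular":[0,0,0],"dp":[0,-0.327,-0.33],"fingers":1},{"angular":[0,0,0],"dp":[0,-0.39,-0.345],"fingers":1}], newtons=50)

```text
time: 7.0
tool_pos: [513.9, 259.9, 163.1]
tcp_rot: [-180.0, 0.1, 9.1]
ft_force: [-4.6, -2.1, 0.5]
finger_gap: 10.7
grip_force: 53.9
```

Emit:
step_arm(targets=[{"angular":[0,0,0],"dp":[0,-0.089,-0.007],"fingers":1},{"angular":[0,0,0],"dp":[0,-0.178,0.003],"fingers":1},{"angular":[0,0,0],"dp":[0,-0.264,0.029],"fingers":1},{"angular":[0,0,0],"dp":[0,-0.343,0.071],"fingers":1},{"angular":[0,0,0],"dp":[0,-0.413,0.128],"fingers":1},{"angular":[0,0,0],"dp":[0,-0.451,0.17],"fingers":1},{"angular":[0,0,0],"dp":[0,-0.466,0.188],"fingers":1},{"angular":[0,0,0],"dp":[0,-0.466,0.188],"fingers":1}])

```text
time: 8.0
tool_pos: [498.2, 351.3, 123.7]
tcp_rot: [-180.0, 0.2, 9.1]
ft_force: [-6.8, 0.7, -3.4]
finger_gap: 10.6
grip_force: 53.4
```

Emit:
step_arm(targets=[{"angular":[0,0,0],"dp":[0,0,0],"fingers":0.9},{"angular":[0,0,0],"dp":[0,0,0],"fingers":0.7},{"angular":[0,0,0],"dp":[0,0,0],"fingers":0.5},{"angular":[0,0,0],"dp":[0,0,0],"fingers":0.4},{"angular":[0,0,0],"dp":[0,0,-0.1],"fingers":0.3},{"angular":[0,0,0],"dp":[0,0,-0.25],"fingers":0.2},{"angular":[0,0,0],"dp":[0,0,-0.4],"fingers":0.1},{"angular":[0,0,0],"dp":[0,0,-0.5],"fingers":0}])

```text
time: 9.0
tool_pos: [501.0, 351.1, 228.3]
tcp_rot: [-179.9, -0.2, 9.1]
ft_force: [-0.2, 0.2, -0.7]
finger_gap: 85.5
grip_force: 0.0
```

Run:
```python
from h import *
np.set_printoptions(precision=3,suppress=True)
s=sense();print(s["time"],s["tool_pos"],s["tcp_rot"],s["ft_force"],s["joint_pos"])
print(rel([453.7,-86,190],87))
```

```text
9.0 [500.95  351.07  228.284] [-179.921   -0.202    9.085] [-0.171  0.151 -0.658] [ 30.221   9.136  83.755   0.001  86.892 111.136]
(array([-0.579,  2.121,  0.186]), array([ 0.   , -0.001, -0.433]))
```

Emit:
step_arm(targets=[{"angular":[0,0,-0.03],"dp":[-0.03,0.12,0],"fingers":0},{"angular":[0,0,-0.08],"dp":[-0.07,0.27,0],"fingers":0},{"angular":[0,0,-0.13],"dp":[-0.12,0.42,0],"fingers":0},{"angular":[0,0,-0.18],"dp":[-0.16,0.57,0],"fingers":0},{"angular":[0,0,-0.23],"dp":[-0.2,0.72,0],"fingers":0},{"angular":[0,0,-0.28],"dp":[-0.24,0.87,0],"fingers":0},{"angular":[0,0,-0.33],"dp":[-0.28,1,0],"fingers":0},{"angular":[0,0,-0.36],"dp":[-0.28,1,0],"fingers":0}])

```text
time: 10.0
tool_pos: [476.4, 142.6, 225.5]
tcp_rot: [179.9, 0.0, 74.0]
ft_force: [-0.9, -0.0, 0.4]
finger_gap: 85.7
grip_force: 0.0
```

Run:
```python
from h import *
np.set_printoptions(precision=3,suppress=True)
s=sense();print(s["time"],s["tool_pos"],s["tcp_rot"])
print(rel([453.7,-86,190],87))
im=snapshot("top");cv2.imwrite("pics/top2.png",im)
for l in("tray_handle","compartment","block_center"):print(l,[(r["at"],round(r["conf"],2)) for r in pinpoint("top",l)], [cv2.minAreaRect(cv2.findNonZero(r["pixels"].astype(np.uint8))) for r in masks_of("top",l)[:1]])
```

```text
10.0 [476.413 142.591 225.53 ] [179.95    0.005  73.997]
(array([-1.13 ,  0.206,  0.178]), array([ 0.   ,  0.   , -0.072]))
tray_handle [([70.8, 228.4], 0.96)] [((84.7321548461914, 259.1506042480469), (38.56324005126953, 71.80132293701172), 79.82449340820312)]
compartment [([185.4, 227.0], 0.56)] [((132.3628387451172, 228.0685272216797), (90.7806625366211, 175.14019775390625), 81.33586120605469)]
block_center [] [((319.0, 258.5), (15.0, 28.0), 90.0)]
```

View pics/top2.png

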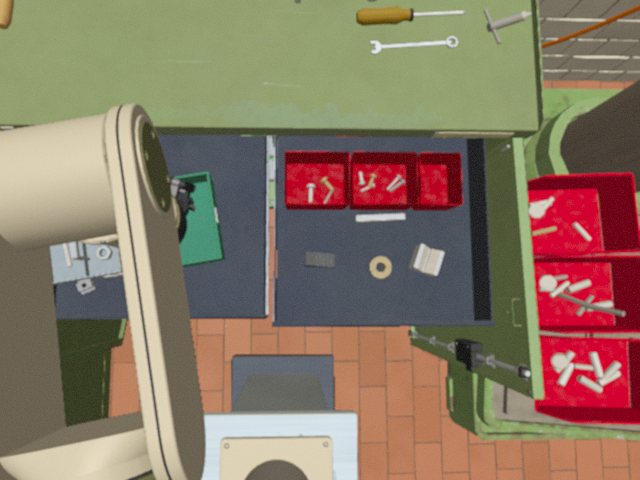

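The tray is open on the left at (85,259) and the green compartment is uncovered at about (200,220). The block is undisturbed at (319,259).

Emit:
step_arm(targets=[{"angular":[0,0,-0.02],"dp":[-0.12,0.02,0],"fingers":0},{"angular":[0,0,-0.04],"dp":[-0.27,0.05,0],"fingers":0},{"angular":[0,0,-0.06],"dp":[-0.42,0.08,0],"fingers":0},{"angular":[0,0,-0.072],"dp":[-0.57,0.11,0],"fingers":0},{"angular":[0,0,-0.072],"dp":[-0.72,0.14,0],"fingers":0},{"angular":[0,0,-0.072],"dp":[-0.87,0.17,0],"fingers":0},{"angular":[0,0,-0.072],"dp":[-1,0.2,0],"fingers":0},{"angular":[0,0,-0.072],"dp":[-1,0.2,0],"fingers":0}])

```text
time: 11.35
tool_pos: [459.3, -60.1, 224.7]
tcp_rot: [-180.0, 0.0, 86.7]
ft_force: [-0.4, 0.9, -0.0]
finger_gap: 85.2
grip_force: 0.0
```

Run:
```python
from h import *
np.set_printoptions(precision=3,suppress=True)
s=sense();print(s["time"],s["tool_pos"],s["tcp_rot"])
print(rel([453.7,-87,60],87),rel([453.7,-87,4],87))
```

```text
11.35 [459.267 -60.085 224.714] [-179.993    0.015   86.689]
(array([-0.136, -0.02 ,  0.824]), array([-0.   ,  0.   , -0.002])) (array([-0.136, -0.02 ,  1.104]), array([-0.   ,  0.   , -0.002]))
```

Emit:
step_arm(targets=[{"angular":[0,0,0],"dp":[-0.04,-0.01,0.1],"fingers":0.1},{"angular":[0,0,0],"dp":[-0.1,-0.02,0.23],"fingers":0.2},{"angular":[0,0,0],"dp":[-0.136,-0.02,0.38],"fingers":0.25},{"angular":[0,0,0],"dp":[-0.136,-0.02,0.52],"fingers":0.25},{"angular":[0,0,0],"dp":[-0.136,-0.02,0.65],"fingers":0.25},{"angular":[0,0,0],"dp":[-0.136,-0.02,0.75],"fingers":0.25},{"angular":[0,0,0],"dp":[-0.136,-0.02,0.82],"fingers":0.25},{"angular":[0,0,0],"dp":[-0.136,-0.02,0.82],"fingers":0.25}], newtons=40)

```text
time: 12.35
tool_pos: [453.1, -85.1, 59.7]
tcp_rot: [-179.9, -0.0, 86.9]
ft_force: [0.9, 0.5, -0.1]
finger_gap: 64.0
grip_force: 0.0
```

Run:
```python
from h import *
a=snapshot("top")[215:305,270:370]; b=snapshot("side")[200:300,260:400]
o=np.zeros((450,800,3),np.uint8); o[:360,:400]=cv2.resize(a,(400,360),interpolation=2); o[:286,400:]=cv2.resize(b,(400,286),interpolation=2)
cv2.imwrite("pics/b1.png",o); print(sense()["tool_pos"])
```

```text
[454.34679185 -85.72473197  61.35450505]
```

View pics/b1.png

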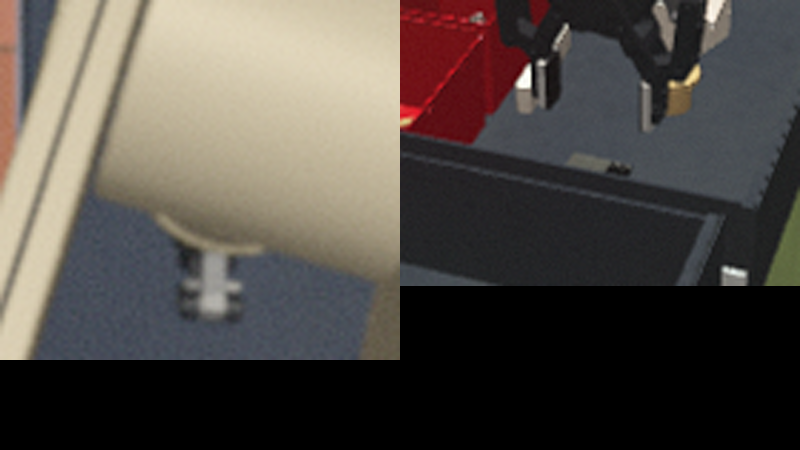

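The fingers straddle the block, which is visible at crop (600,165) midway between them. I'll go down and grip it.

Emit:
step_arm(targets=[{"angular":[0,0,0],"dp":[0,0,0.08],"fingers":0.25},{"angular":[0,0,0],"dp":[0,0,0.16],"fingers":0.25},{"angular":[0,0,0],"dp":[0,0,0.22],"fingers":0.25},{"angular":[0,0,0],"dp":[0,0,0.26],"fingers":0.25},{"angular":[0,0,0],"dp":[0,0,0.285],"fingers":0.35},{"angular":[0,0,0],"dp":[0,0,0.285],"fingers":0.5},{"angular":[0,0,0],"dp":[0,0,0.285],"fingers":0.6},{"angular":[0,0,0],"dp":[0,0,0.285],"fingers":0.7}], newtons=40)

```text
time: 13.45
tool_pos: [454.6, -86.1, 4.4]
tcp_rot: [179.9, 0.0, 86.9]
ft_force: [0.2, 0.3, 0.9]
finger_gap: 27.1
grip_force: 40.3
```

Emit:
step_arm(targets=[{"angular":[0,0,0],"dp":[0,0,0],"fingers":0.8},{"angular":[0,0,0],"dp":[0,0,0],"fingers":0.9},{"angular":[0,0,0],"dp":[0,0,0],"fingers":0.9},{"angular":[0,0,0],"dp":[0,0,0],"fingers":0.9},{"angular":[0,0,0],"dp":[0,0,0],"fingers":0.9},{"angular":[0,0,0],"dp":[0,0,-0.01],"fingers":0.9},{"angular":[0,0,0],"dp":[0,0,-0.03],"fingers":0.9},{"angular":[0,0,0],"dp":[0,0,-0.05],"fingers":0.9}], newtons=50)

```text
time: 14.45
tool_pos: [453.4, -85.8, 13.6]
tcp_rot: [-180.0, -0.0, 86.9]
ft_force: [-0.3, 0.3, -2.0]
finger_gap: 27.1
grip_force: 49.4
```

Emit:
step_arm(targets=[{"angular":[0,0,0],"dp":[0,0,-0.05],"fingers":0.9},{"angular":[0,0,0],"dp":[0,0,-0.15],"fingers":0.9},{"angular":[0,0,0],"dp":[0,0,-0.3],"fingers":0.9},{"angular":[0,0,0],"dp":[0,0,-0.45],"fingers":0.9},{"angular":[0,0,0],"dp":[0,0,-0.6],"fingers":0.9},{"angular":[0,0,0],"dp":[0,0,-0.75],"fingers":0.9},{"angular":[0,0,0],"dp":[0,0,-0.85],"fingers":0.9},{"angular":[0,0,0],"dp":[0,0,-0.9],"fingers":0.9}])

```text
time: 15.45
tool_pos: [454.4, -86.1, 195.6]
tcp_rot: [179.9, 0.0, 86.9]
ft_force: [-0.2, -0.2, -2.8]
finger_gap: 27.6
grip_force: 49.5
```

Run:
```python
from h import *
np.set_printoptions(precision=3,suppress=True)
s=sense();print(s["time"],s["tool_pos"],s["tcp_rot"],s["grip_force"],s["ft_force"])
print(rel([529,172,194],99.3))
```

```text
15.45 [454.417 -86.073 195.617] [179.861   0.035  86.856] 49.45816744817421 [-0.218 -0.218 -2.824]
(array([1.309, 0.302, 0.008]), array([ 0.001,  0.   , -0.069]))
```

Emit:
step_arm(targets=[{"angular":[0,0,0],"dp":[0.05,0.01,0],"fingers":0.9},{"angular":[0,0,0],"dp":[0.17,0.04,0],"fingers":0.9},{"angular":[0,0,0],"dp":[0.32,0.07,0],"fingers":0.9},{"angular":[0,0,0],"dp":[0.48,0.11,0],"fingers":0.9},{"angular":[0,0,0],"dp":[0.64,0.15,0],"fingers":0.9},{"angular":[0,0,0],"dp":[0.78,0.18,0],"fingers":0.9},{"angular":[0,0,0],"dp":[0.9,0.21,0],"fingers":0.9},{"angular":[0,0,0],"dp":[0.95,0.22,0],"fingers":0.9}])

```text
time: 16.45
tool_pos: [507.4, 103.0, 192.2]
tcp_rot: [-179.9, 0.0, 87.0]
ft_force: [-0.7, -1.5, -2.3]
finger_gap: 27.1
grip_force: 49.5
```

Emit:
step_arm(targets=[{"angular":[0,0,-0.01],"dp":[0.05,0.01,0],"fingers":0.9},{"angular":[0,0,-0.03],"dp":[0.13,0.03,0],"fingers":0.9},{"angular":[0,0,-0.05],"dp":[0.22,0.05,0],"fingers":0.9},{"angular":[0,0,-0.065],"dp":[0.3,0.07,0],"fingers":0.9},{"angular":[0,0,-0.069],"dp":[0.34,0.08,0],"fingers":0.9},{"angular":[0,0,-0.069],"dp":[0.359,0.082,0],"fingers":0.9},{"angular":[0,0,-0.069],"dp":[0.359,0.082,0],"fingers":0.9},{"angular":[0,0,-0.069],"dp":[0.359,0.082,0],"fingers":0.9}])

```text
time: 17.45
tool_pos: [528.5, 171.8, 193.7]
tcp_rot: [-180.0, 0.0, 99.2]
ft_force: [0.4, -0.4, -2.3]
finger_gap: 27.2
grip_force: 49.5
```

Run:
```python
from h import *
np.set_printoptions(precision=3,suppress=True)
s=sense();print(s["time"],s["tool_pos"],s["tcp_rot"],s["grip_force"],s["ft_force"])
print(rel([529,172,9],99.3))
im=snapshot("top"); im2=snapshot("side")
o=np.zeros((600,800,3),np.uint8)
o[:300,:360]=cv2.resize(im[160:280,110:254],(360,300)); o[:360,360:]=cv2.resize(im2[200:400,100:344],(440,360))
cv2.imwrite("pics/c1.png",o[:360])
```

```text
17.45 [528.467 171.802 193.714] [-179.998    0.01    99.241] 49.503116961568594 [ 0.403 -0.374 -2.271]
(array([0.001, 0.003, 0.924]), array([-0.,  0., -0.]))
```

View pics/c1.png

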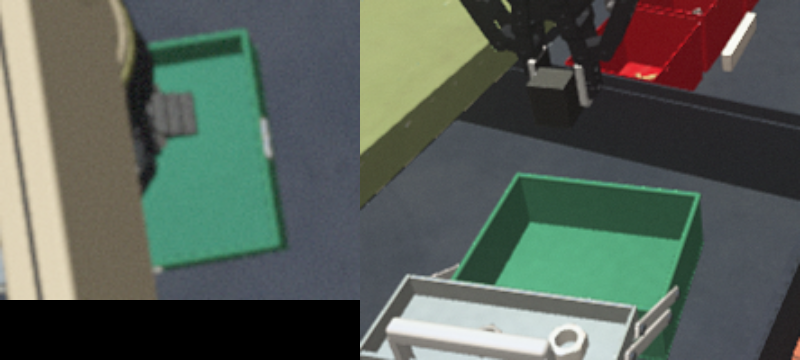

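The block is held upright with its tall end toward +y, and the compartment below is clear. Lowering now.

Emit:
step_arm(targets=[{"angular":[0,0,0],"dp":[0,0,0.06],"fingers":0.9},{"angular":[0,0,0],"dp":[0,0,0.2],"fingers":0.9},{"angular":[0,0,0],"dp":[0,0,0.36],"fingers":0.9},{"angular":[0,0,0],"dp":[0,0,0.52],"fingers":0.9},{"angular":[0,0,0],"dp":[0,0,0.66],"fingers":0.9},{"angular":[0,0,0],"dp":[0,0,0.77],"fingers":0.9},{"angular":[0,0,0],"dp":[0,0,0.85],"fingers":0.9},{"angular":[0,0,0],"dp":[0,0,0.9],"fingers":0.9}])

```text
time: 18.55
tool_pos: [528.0, 172.0, 12.5]
tcp_rot: [-179.9, 0.0, 99.3]
ft_force: [-0.6, 0.3, -2.1]
finger_gap: 27.3
grip_force: 49.5
```

Emit:
step_arm(targets=[{"angular":[0,0,0],"dp":[0,0,0.005],"fingers":0.9},{"angular":[0,0,0],"dp":[0,0,0.01],"fingers":0.9},{"angular":[0,0,0],"dp":[0,0,0.015],"fingers":0.9},{"angular":[0,0,0],"dp":[0,0,0.02],"fingers":0.9},{"angular":[0,0,0],"dp":[0,0,0.024],"fingers":0.9},{"angular":[0,0,0],"dp":[0,0,0.024],"fingers":0.9},{"angular":[0,0,0],"dp":[0,0,0.024],"fingers":0.9},{"angular":[0,0,0],"dp":[0,0,0.024],"fingers":0.9}])

```text
time: 19.55
tool_pos: [528.6, 172.2, 8.9]
tcp_rot: [180.0, -0.0, 99.3]
ft_force: [-0.5, -0.6, -1.8]
finger_gap: 27.1
grip_force: 49.5
```

Emit:
step_arm(targets=[{"angular":[0,0,0],"dp":[0,0,0.003],"fingers":0.9},{"angular":[0,0,0],"dp":[0,0,0.006],"fingers":0.9},{"angular":[0,0,0],"dp":[0,0,0.009],"fingers":0.9},{"angular":[0,0,0],"dp":[0,0,0.012],"fingers":0.9},{"angular":[0,0,0],"dp":[0,0,0.012],"fingers":0.9},{"angular":[0,0,0],"dp":[0,0,0.012],"fingers":0.9},{"angular":[0,0,0],"dp":[0,0,0.012],"fingers":0.9},{"angular":[0,0,0],"dp":[0,0,0.012],"fingers":0.9}])

```text
time: 20.55
tool_pos: [528.5, 172.2, 7.4]
tcp_rot: [-180.0, 0.0, 99.3]
ft_force: [-5.3, -2.3, 9.1]
finger_gap: 27.4
grip_force: 51.1
```

The block is on the floor. Releasing it gently.

Emit:
step_arm(targets=[{"angular":[0,0,0],"dp":[0,0,-0.006],"fingers":0.68},{"angular":[0,0,0],"dp":[0,0,-0.006],"fingers":0.62},{"angular":[0,0,0],"dp":[0,0,-0.006],"fingers":0.56},{"angular":[0,0,0],"dp":[0,0,-0.006],"fingers":0.5},{"angular":[0,0,0],"dp":[0,0,-0.006],"fingers":0.42},{"angular":[0,0,0],"dp":[0,0,-0.006],"fingers":0.35},{"angular":[0,0,0],"dp":[0,0,-0.006],"fingers":0.3},{"angular":[0,0,0],"dp":[0,0,-0.006],"fingers":0.3}])

```text
time: 21.55
tool_pos: [528.5, 172.2, 7.7]
tcp_rot: [-180.0, -0.0, 99.3]
ft_force: [-0.2, 0.0, -0.1]
finger_gap: 59.6
grip_force: 0.0
```

Emit:
step_arm(targets=[{"angular":[0,0,0],"dp":[0,0,-0.03],"fingers":0.3},{"angular":[0,0,0],"dp":[0,0,-0.1],"fingers":0.3},{"angular":[0,0,0],"dp":[0,0,-0.2],"fingers":0.3},{"angular":[0,0,0],"dp":[0,0,-0.35],"fingers":0.3},{"angular":[0,0,0],"dp":[0,0,-0.55],"fingers":0.3},{"angular":[0,0,0],"dp":[0,0,-0.75],"fingers":0.3},{"angular":[0,0,0],"dp":[0,0,-0.95],"fingers":0.3},{"angular":[0,0,0],"dp":[0,0,-1],"fingers":0.3}])

```text
time: 22.55
tool_pos: [530.6, 172.7, 213.2]
tcp_rot: [179.6, -0.0, 99.3]
ft_force: [-0.3, -0.6, -0.6]
finger_gap: 59.7
grip_force: 0.0
```

Run:
```python
from h import *
np.set_printoptions(precision=3,suppress=True)
s=sense();print(s["time"],s["tool_pos"],s["tcp_rot"],s["grip_force"],s["ft_force"])
print(rel([501,351.3,210],9.2))
im=snapshot("top"); im2=snapshot("side")
o=np.zeros((600,800,3),np.uint8)
o[:300,:360]=cv2.resize(im[160:280,110:254],(360,300)); o[:360,360:]=cv2.resize(im2[200:400,100:344],(440,360))
cv2.imwrite("pics/c2.png",o[:360])
```

```text
22.55 [530.566 172.681 213.204] [179.556  -0.029  99.277] 0.0 [-0.301 -0.616 -0.582]
(array([ 0.905, -0.002,  0.016]), array([ 0.002, -0.002,  0.5  ]))
```

View pics/c2.png

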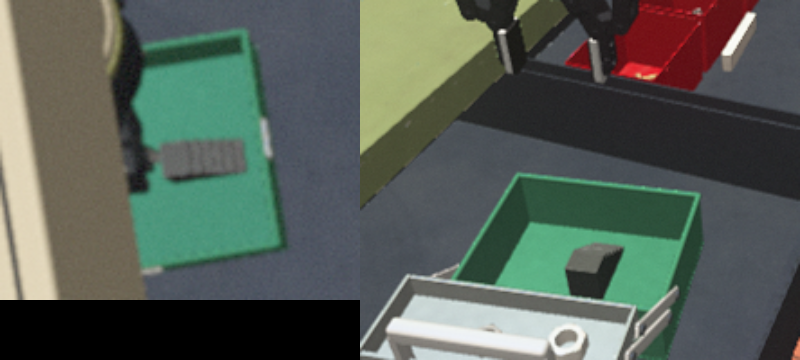

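The block stands upright in the middle of the compartment, released. Going back to the tray handle.

Emit:
step_arm(targets=[{"angular":[0,0,0.05],"dp":[0.06,0,0],"fingers":0.2},{"angular":[0,0,0.11],"dp":[0.18,0,0],"fingers":0.2},{"angular":[0,0,0.17],"dp":[0.32,0,0],"fingers":0.2},{"angular":[0,0,0.23],"dp":[0.46,0,0],"fingers":0.2},{"angular":[0,0,0.29],"dp":[0.6,0,0],"fingers":0.2},{"angular":[0,0,0.35],"dp":[0.74,0,0],"fingers":0.2},{"angular":[0,0,0.4],"dp":[0.85,0,0],"fingers":0.2},{"angular":[0,0,0.45],"dp":[0.9,0,0],"fingers":0.2}])

```text
time: 23.65
tool_pos: [498.1, 350.5, 205.4]
tcp_rot: [180.0, 0.2, 18.0]
ft_force: [-0.0, -0.3, -0.5]
finger_gap: 68.3
grip_force: 0.0
```

Run:
```python
from h import *
np.set_printoptions(precision=3,suppress=True)
s=sense();print(s["time"],s["tool_pos"],s["tcp_rot"],s["grip_force"],s["ft_force"])
print(rel([500,351.3,175],9.2),rel([500,351.3,124],9.2))
```

```text
23.65 [498.057 350.507 205.414] [179.973   0.193  18.041] 0.0 [-0.037 -0.324 -0.524]
(array([ 0.011, -0.001,  0.152]), array([0.   , 0.001, 0.049])) (array([ 0.012, -0.001,  0.407]), array([0.   , 0.001, 0.049]))
```

Emit:
step_arm(targets=[{"angular":[0,0,0.04],"dp":[0.011,0,0],"fingers":0.3},{"angular":[0,0,0.049],"dp":[0.011,0,0.03],"fingers":0.4},{"angular":[0,0,0.049],"dp":[0.011,0,0.1],"fingers":0.4},{"angular":[0,0,0.049],"dp":[0.011,0,0.2],"fingers":0.4},{"angular":[0,0,0.049],"dp":[0.011,0,0.28],"fingers":0.4},{"angular":[0,0,0.049],"dp":[0.011,0,0.35],"fingers":0.4},{"angular":[0,0,0.049],"dp":[0.011,0,0.39],"fingers":0.4},{"angular":[0,0,0.049],"dp":[0.011,0,0.4],"fingers":0.4}], newtons=25)

```text
time: 24.65
tool_pos: [501.4, 350.4, 127.1]
tcp_rot: [180.0, 0.0, 9.5]
ft_force: [0.4, -0.3, 0.9]
finger_gap: 51.0
grip_force: 0.0
```

Emit:
step_arm(targets=[{"angular":[0,0,0],"dp":[0,0,0],"fingers":0.6},{"angular":[0,0,0],"dp":[0,0,0],"fingers":0.7},{"angular":[0,0,0],"dp":[0,0,0],"fingers":0.8},{"angular":[0,0,0],"dp":[0,0,0],"fingers":0.9},{"angular":[0,0,0],"dp":[0,0,0],"fingers":1},{"angular":[0,0,0],"dp":[0,0,0],"fingers":1},{"angular":[0,0,0],"dp":[0,0,0],"fingers":1},{"angular":[0,0,0],"dp":[0,0,0],"fingers":1}], newtons=25)

```text
time: 25.65
tool_pos: [501.7, 351.9, 128.4]
tcp_rot: [-179.9, -0.1, 9.5]
ft_force: [-0.2, 5.2, 0.4]
finger_gap: 11.2
grip_force: 27.7
```

Emit:
step_arm(targets=[{"angular":[0,0,0],"dp":[0,0.02,-0.026],"fingers":1},{"angular":[0,0,0],"dp":[0,0.058,-0.068],"fingers":1},{"angular":[0,0,0],"dp":[0,0.105,-0.109],"fingers":1},{"angular":[0,0,0],"dp":[0,0.165,-0.147],"fingers":1},{"angular":[0,0,0],"dp":[0,0.23,-0.176],"fingers":1},{"angular":[0,0,0],"dp":[0,0.299,-0.194],"fingers":1},{"angular":[0,0,0],"dp":[0,0.382,-0.203],"fingers":1},{"angular":[0,0,0],"dp":[0,0.471,-0.196],"fingers":1}], newtons=50)

```text
time: 26.65
tool_pos: [517.9, 256.1, 167.2]
tcp_rot: [180.0, -0.1, 9.4]
ft_force: [8.1, 2.9, -5.3]
finger_gap: 10.6
grip_force: 53.3
```

Emit:
step_arm(targets=[{"angular":[0,0,0],"dp":[0,0.062,0.015],"fingers":1},{"angular":[0,0,0],"dp":[0,0.15,0.053],"fingers":1},{"angular":[0,0,0],"dp":[0,0.209,0.092],"fingers":1},{"angular":[0,0,0],"dp":[0,0.262,0.14],"fingers":1},{"angular":[0,0,0],"dp":[0,0.307,0.195],"fingers":1},{"angular":[0,0,0],"dp":[0,0.335,0.24],"fingers":1},{"angular":[0,0,0],"dp":[0,0.355,0.28],"fingers":1},{"angular":[0,0,0],"dp":[0,0.366,0.31],"fingers":1}])

```text
time: 27.65
tool_pos: [530.0, 186.1, 103.8]
tcp_rot: [-179.8, -0.2, 9.4]
ft_force: [11.0, 12.2, -8.1]
finger_gap: 10.3
grip_force: 53.1
```

Emit:
step_arm(targets=[{"angular":[0,0,0],"dp":[0,0,0.006],"fingers":1},{"angular":[0,0,0],"dp":[0,0,0.012],"fingers":1},{"angular":[0,0,0],"dp":[0,0,0.018],"fingers":1},{"angular":[0,0,0],"dp":[0,0,0.024],"fingers":1},{"angular":[0,0,0],"dp":[0,0,0.03],"fingers":1},{"angular":[0,0,0],"dp":[0,0,0.035],"fingers":1},{"angular":[0,0,0],"dp":[0,0,0.04],"fingers":1},{"angular":[0,0,0],"dp":[0,0,0.04],"fingers":1}])

```text
time: 28.65
tool_pos: [530.5, 184.8, 98.4]
tcp_rot: [-180.0, -0.2, 9.4]
ft_force: [2.1, 2.1, 10.3]
finger_gap: 11.1
grip_force: 55.5
```

It is against the shut stop (10 N up). Releasing and retreating.

Emit:
step_arm(targets=[{"angular":[0,0,0],"dp":[0,0,0],"fingers":0.9},{"angular":[0,0,0],"dp":[0,0,0],"fingers":0.7},{"angular":[0,0,0],"dp":[0,0,0],"fingers":0.5},{"angular":[0,0,0],"dp":[0,0,0],"fingers":0.3},{"angular":[0,0,0],"dp":[0,0,-0.05],"fingers":0.25},{"angular":[0,0,0],"dp":[0,0,-0.2],"fingers":0.25},{"angular":[0,0,0],"dp":[0,0,-0.4],"fingers":0.25},{"angular":[0,0,0],"dp":[0,0,-0.5],"fingers":0.25}])

```text
time: 29.65
tool_pos: [530.3, 185.7, 200.1]
tcp_rot: [-180.0, -0.2, 9.5]
ft_force: [0.0, 0.3, -0.5]
finger_gap: 63.8
grip_force: 0.0
```

Emit:
step_arm(targets=[{"angular":[0,0,0],"dp":[0,0.1,-0.1],"fingers":0.25},{"angular":[0,0,0],"dp":[0,0.25,-0.1],"fingers":0.25},{"angular":[0,0,0],"dp":[0,0.4,-0.1],"fingers":0.25},{"angular":[0,0,0],"dp":[0,0.6,-0.1],"fingers":0.25},{"angular":[0,0,0],"dp":[0,0.8,-0.1],"fingers":0.25},{"angular":[0,0,0],"dp":[0,0.95,-0.1],"fingers":0.25},{"angular":[0,0,0],"dp":[0,1,-0.1],"fingers":0.25},{"angular":[0,0,0],"dp":[0,1,-0.1],"fingers":0.25}])

```text
time: 30.65
tool_pos: [561.6, -12.6, 216.5]
tcp_rot: [-180.0, 0.1, 9.4]
ft_force: [-1.1, 0.2, 0.2]
finger_gap: 64.0
grip_force: 0.0
```

Run:
```python
from h import *
np.set_printoptions(precision=1,suppress=True)
s=sense();print(s["time"],s["tool_pos"],s["ft_force"])
im=snapshot("top"); im2=snapshot("side")
P=[pinpoint(c,"tray_handle")[0]["at"] for c in("top","side")]; print(P,tri(ray("top",P[0]),ray("side",P[1])))
o=np.zeros((600,800,3),np.uint8)
o[:300,:360]=cv2.resize(im[160:280,110:254],(360,300)); o[:360,360:]=cv2.resize(im2[240:440,100:344],(440,360))
cv2.imwrite("pics/d1.png",o[:360])
```

```text
30.65 [561.6 -12.6 216.5] [-1.1  0.2  0.2]Traceback (most recent call last):
  File "<stdin>", line 5, in <module>
IndexError: list index out of range
```

Run:
```python
from h import *
im=snapshot("top"); im2=snapshot("side"); a=cv2.imread("pics/side0.png")
print([(r["at"],r["conf"]) for c in("top","side") for r in pinpoint(c,"tray_handle")])
o=np.zeros((600,800,3),np.uint8)
o[:300,:360]=cv2.resize(im[160:280,110:254],(360,300)); o[:360,360:]=cv2.resize(im2[240:440,100:344],(440,360))
o[360:600,360:]=cv2.resize(a[240:440,100:344],(440,360))[:240]
cv2.imwrite("pics/d1.png",o)
d=cv2.absdiff(im2,a).max(2)[280:400,140:300]; print("side diff at box",d.mean(),(d>40).mean())
```

```text
[([214.8, 306.1], 0.95)]
side diff at box 3.70265625 0.0
```

View pics/d1.png

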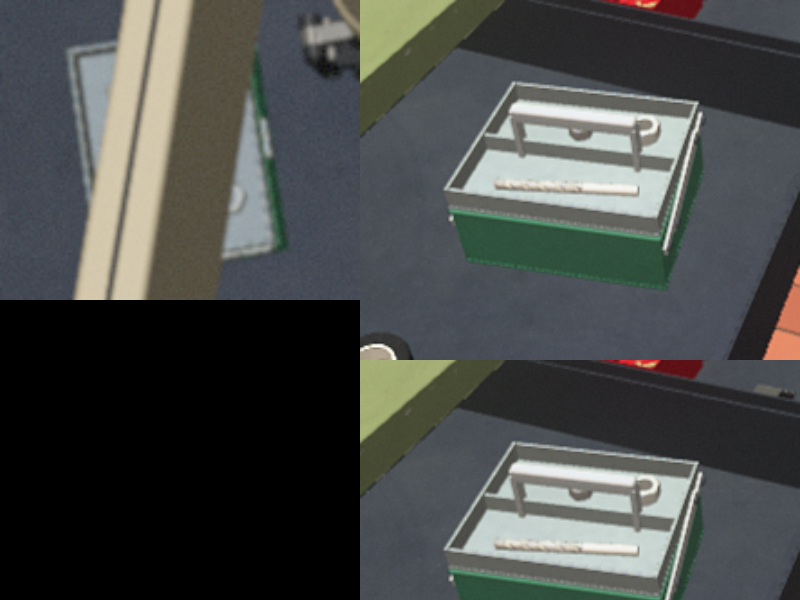

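The tray (upper right) matches the first picture of it shut (lower right), and no pixel over the box differs by more than noise. The robot is clear, so I'm handing in.

```bash
python3 -c "from bench import hand_in; print(hand_in())"
```

```text
the job is handed in; nothing more can be done
None
```

I opened the tray, set the step block upright on the compartment floor, shut the tray fully over it, and handed the job in at about 31 s; the hand-in returned no verdict.

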